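# Press a sandal's re-glued heel in the toggle-clamp jig

### The job

One of the two jigs on the bench has a sandal lying in it, its heel freshly glued. Swing that jig's clamp arm over by its handle until its rubber foot presses on the heel and the clamp holds by itself, leave it clamped for about two seconds, then swing the arm all the way back open. Leave the sandal lying in its place in the jig, and do not touch the empty jig's clamp.

Things in the scene. Friction and masses are not known exactly. Their poses are not given: they have to be found in the camera images.
- press: Jig with the sandal: fixed aluminium plate 210 x 180 x 12 mm with low stops. Left or right of an identical empty jig. Origin: on the table under the sandal's middle; x to the toe, away from the robot within 0.3 rad; y to the clamp's steel tower (74 mm high); z up. Clamp hinge line: parallel to x at y 75, z 62 mm. The arm, a steel bar with a 30 mm wide weight on it, swings in the plane x = -50 mm.
- clamp (a joint): Its arm, rad: 0 level and shut, starts at its open stop, 2.1, leaning back. Black handle bar, 14 mm thick, parallel to jig x, from x -58 to -130 mm (grip at -100), axis at jig y = 75 - 130 cos q, z = 62 + 130 sin q mm. It may turn in the fingers. Weighted over centre: falls open beyond 1.6, shut below; 2-3 N lifts the handle. Let go when shut, it presses by its own weight.
- sandal: Small loose sandal in the jig: brown footbed, dark sole, 165 x 64 mm, 24 mm thick, two dark straps over the forefoot up to 52 mm. Origin under its middle, x to the toe, z up; lies within 5 mm of jig x 0, y 0, z 12 mm. The arm's rubber foot, 24 mm wide, 75 mm from the hinge, lands on its heel. An equal sandal, its mate, lies on the bare bench.
- spare_clamp (a joint): Angle (rad) of the empty jig's clamp arm, same kind: starts open at about 2.1 and is to be left so.
There are look-alikes about, which are no part of the job. What is shaped like the sandal but blue or green is not meant.

How it is judged:
By the outcome, as a careful person would: the job done as asked, in the order asked, and still so for the second after the job is handed in, with the robot touching nothing.
It also fails if it takes over 50 s, if anything falls off the work surface, if the arm or the gripper's body presses on something with over 40 N, if the wrist force passes 120 N, or if a joint passes its speed limit or range.

### The arm

A 7-joint arm with a two-finger parallel gripper is mounted at the origin on the work surface. World frame = base frame: x ahead of the robot, y to its left, z up, the work surface at z = 0. Lengths are in m, angles in degrees, forces in N, time in s.
With the tool pointing down it reaches from about 0.4 to 0.875 m from the base axis. Payload 4.4 kg.
Tool frame: the origin (TCP) lies on the front face of the gripper's body, between the roots of the fingers; the fingertips stand 73 mm ahead of it and the grasp point (between the pads) lies 54 mm ahead of it; z points along the fingers, y is the line along which they close (so a half turn about z gives the same grasp; the last joint's range is limited). The gripper opens to 85 mm and grips with 20 to 120 N. Pads are 22 mm wide; open, the fingers measure 114 mm over their backs; the gripper's body (76 mm by 85 mm) begins 54 mm behind the grasp point. The pads swing forward as they close: fully open they stand 13 mm farther back than shut.
Start: joints at [-67.025, 36.005, 2.206, 86.941, -1.547, 57.084, -1.146], TCP at [0.293, 0.58, 0.304] pointing down, gripper open.
Joint ranges: [-175.42, 175.42], [-21.48, 121.26], [-71.46, 75.88], [10.55, 141.38], [-63.04, 243.04], [13.31, 113.54], [-168.57, 168.57]. Speed limits (degrees/s): [147.25, 147.25, 180, 180, 180, 180, 180].

### API

Orientations are given as [roll, pitch, yaw] about the fixed x, y, z axes, in that order (R = Rz(yaw) Ry(pitch) Rx(roll)).
In Python, from rig import arm, cams, hand_in gives the robot as it stands.
- The arm moves only by the shell command python3 -m pendant 'ROWS' [FORCE]. ROWS is JSON, a list that holds one entry, the list of rows, each a list of 7 numbers: the shift along the tool's x, y, z in cm, then the turn, a rotation vector about the tool's x, y, z in degrees, then the finger opening in cm, from 0 to 8.54. A call has 1 to 8 rows; each row shifts and turns the commanded pose from where the row before left it, along the tool's axes as they then stand; what a row does not reach is not made up. A row lasts 1/10 s, in which the tool goes at most 50 mm and 8.59 degrees, less where a joint would pass 70% of its speed; a pose out of reach is approached as far as the arm can. A call with a gripper value outside its range is refused whole. The fingers move at their own pace and stop on an object; FORCE is the grip in N (left out, the last holds). Time passes only in rows, so rows that do not move let the fingers close. It gives the time, the measured TCP pose, the force, the opening and the grip force at its end, in the units of the state.
- arm.state(): the state, without advancing time (a new reading comes with each control period).
- cams.grab_frame(name): name is "side" or "top" or "wrist"; returns a dict with "img" (420x560x3 uint8, blue, green, red), "z_map" (420x560 float32, m along the optical axis (not along the pixel's ray), 0 where there is no reading), "camera_matrix" (3x3 intrinsics, pixels), "k1" (the pictures are not rectified: a ray, as slopes to the right and down, at radius r is drawn at 1 + k1 r^2 times it, then the intrinsics apply), "R" (3x3) and "t" (3): a world point X has camera coordinates R X + t. Camera axes: x right, y down, z forward; pixel columns grow to the right and rows downward; lengths in m; the calibration is good to about 2 mm. A picture is of the moment at which its call begins.
- hand_in(): hands the job in; it is judged then, once.
The state is a dict: "t": time; "joints": joint angles; "qvel": joint speeds; "tau": joint torques, N m; "tool_pos": TCP position; "eef_rot": TCP orientation; "force": force on the tool from outside, world axes, zero at the start; "wrist_torque": the same for the moment, N m; "width": finger opening in m; "finger_force": force on a finger pad.
Only numpy, scipy, OpenCV 4.12 (cv2) and the standard library are available. Lean on these libraries where they do the work, as an engineer would, in place of code of your own. Each camera call takes 0.05 s, during which the arm holds its last target. There are 200 camera calls.

## Working session

There is one attempt and no reset: what is moved stays moved. The work goes in short steps, Python scripts to look and compute and a shell command to move; the robot and the scene stay as the last step left them, time stands still between calls to the robot, and variables do not carry over. Pictures are saved under pics/ and viewed, at most 10 in all, crops included, and the job is handed in when it is done.

```bash
ls; mkdir -p pics
python3 - <<'E'
from rig import arm,cams
import cv2,numpy as np
for n in("top","side"):
    f=cams.grab_frame(n); cv2.imwrite(f"pics/{n}0.png",f["img"]); np.savez(f"{n}0.npz",**{k:np.array(v) for k,v in f.items()})
    print(n,f["camera_matrix"],f["k1"],f["R"],f["t"])
print(arm.state())
E
```

```text
pics
top [[494.53547146   0.         285.0124385 ]
 [  0.         494.53547146 218.19958229]
 [  0.           0.           1.        ]] 0.04339814159445374 [[ 0.02195977 -0.99955517 -0.02018005]
 [-0.99662469 -0.02028944 -0.07954597]
 [ 0.07910114  0.02185875 -0.99662691]] [1.03851033e-03 4.18781896e-01 1.21868984e+00]
side [[415.05674462   0.         281.790661  ]
 [  0.         415.05674462 206.43546827]
 [  0.           0.           1.        ]] -0.1164304621572883 [[ 0.9244402  -0.38058505  0.02377692]
 [-0.17313189 -0.47445787 -0.86308463]
 [ 0.33975825  0.79375358 -0.50449933]] [-0.38752285  0.11219746  0.88155486]
{'t': 0.1, 'joints': array([-67.02309848,  36.0559818 ,   2.203076  ,  86.99065704,
        -1.54718419,  57.08487195,  -1.14620234]), 'qvel': array([ 0.02033257, -0.13159519,  0.02131937, -0.14665517,  0.14554322,
        0.05016707,  0.03738092]), 'tau': array([ 2.43707087e-03, -5.64547849e+01,  1.23041790e+00, -1.93979502e+01,
        1.13274917e-02,  5.44193317e-03, -2.76936191e-06]), 'tool_pos': array([0.29230693, 0.58006709, 0.30305214]), 'eef_rot': array([-1.79898184e+02,  1.22269530e-03,  1.53252350e+02]), 'force': array([ 0.40409604, -0.34504154,  0.59863949]), 'wrist_torque': array([ 0.0121488 , -0.00508266, -0.021792  ]), 'finger_force': 0.0, 'width': 0.08573286956662358}
```

View pics/top0.png

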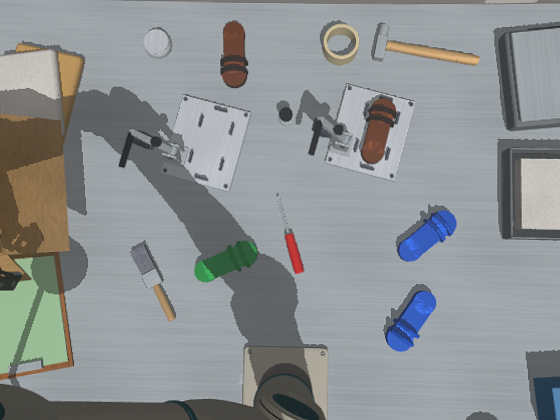

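View pics/side0.png

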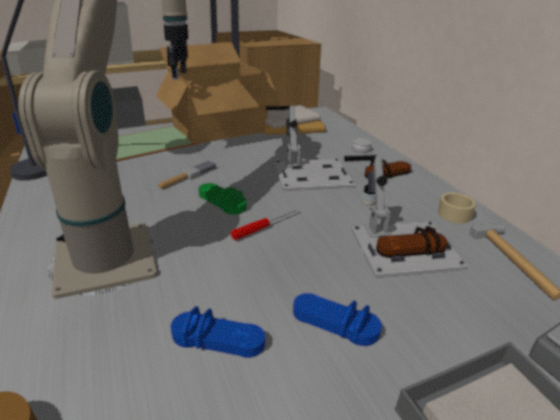

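The jig with the sandal is the right one. In the top view its sandal is near (378,130), its handle near (316,137), and a separate dark thing is near (286,115). The spare jig is on the left, with its handle at (125,150).

```bash
cat > h.py <<'E'
import numpy as np,cv2
def ld(n): return dict(np.load(n+".npz"))
def dist(f): return np.array([float(f["k1"]),0,0,0])
def ray(f,uv):
    p=cv2.undistortPoints(np.array(uv,float).reshape(-1,1,2),f["camera_matrix"],dist(f)).reshape(-1,2)
    d=np.c_[p,np.ones(len(p))]@f["R"]; return -f["R"].T@f["t"],d
def plane(f,uv,z):
    c,d=ray(f,uv); return c+d*((z-c[2])/d[:,2])[:,None]
def pts(f,uv):
    uv=np.array(uv); c,d=ray(f,uv); z=f["z_map"][uv[:,1].astype(int),uv[:,0].astype(int)]
    return c+d*z[:,None]
def proj(f,X):
    return cv2.projectPoints(np.array(X,float).reshape(-1,1,3),cv2.Rodrigues(f["R"])[0],f["t"],f["camera_matrix"],dist(f))[0].reshape(-1,2)
def tri(f,a,g,b):
    c1,d1=ray(f,[a]);c2,d2=ray(g,[b]);d1=d1[0]/np.linalg.norm(d1);d2=d2[0]/np.linalg.norm(d2)
    s=np.linalg.lstsq(np.c_[d1,-d2],c2-c1,rcond=None)[0]; p,q=c1+s[0]*d1,c2+s[1]*d2
    return (p+q)/2,np.linalg.norm(p-q)
E
python3 - <<'E'
from h import *
np.set_printoptions(precision=4,suppress=True)
T,S=ld("top0"),ld("side0")
# brown sandal
hsv=cv2.cvtColor(T["img"],cv2.COLOR_BGR2HSV)
roi=np.zeros(hsv.shape[:2],np.uint8); roi[80:190,300:420]=1
br=((hsv[...,0]<15)&(hsv[...,1]>120)&(hsv[...,2]>40)&(roi>0)).astype(np.uint8)
v,u=np.nonzero(br); P=pts(T,np.c_[u,v]); P=P[(P[:,2]>.02)&(P[:,2]<.08)]
print("sandal top-view z med",np.median(P[:,2])); r=cv2.minAreaRect(P[:,:2].astype(np.float32)); print(r)
# plate via depth
v,u=np.mgrid[75:190,318:425]; P=pts(T,np.c_[u.ravel(),v.ravel()]); ok=(abs(P[:,2]-.012)<.004)
print("plate pts",ok.sum())
g=T["img"][75:190,318:425].min(2).ravel()>185
ok&=g; Q=P[ok]; print("plate z",np.median(Q[:,2]))
m=np.zeros((420,560),np.uint8); m[v.ravel()[ok],u.ravel()[ok]]=255
m=cv2.morphologyEx(m,cv2.MORPH_OPEN,np.ones((3,3)))
c=np.concatenate(cv2.findContours(m,0,1)[0]).reshape(-1,2); bx=cv2.boxPoints(cv2.minAreaRect(c)); print("box px",bx)
B=plane(T,bx,.012);print(B, np.linalg.norm(np.diff(B[:,:2],axis=0),axis=1)); print("screws",plane(T,[(347,88),(412,103),(393,176),(329,159)],.012))
# dark: handle etc
for n,f,(x0,x1,y0,y1) in(("top",T,(270,345,90,165)),("side",S,(330,400,140,245))):
    dk=(f["img"].max(2)<55).astype(np.uint8); k=np.zeros_like(dk);k[y0:y1,x0:x1]=dk[y0:y1,x0:x1]
    N,L,st,ce=cv2.connectedComponentsWithStats(k)
    for i in range(1,N):
        if st[i,4]>15:
            vv,uu=np.nonzero(L==i); p=pts(f,np.c_[uu,vv]); print(n,st[i],ce[i],"med",np.median(p,0),"min",p.min(0),"max",p.max(0),cv2.minAreaRect(np.c_[uu,vv].astype(np.float32)))
a=cv2.resize(T["img"][75:190,260:420],None,fx=4.9,fy=4.9,interpolation=cv2.INTER_CUBIC)
b=cv2.resize(S["img"][140:280,330:470],None,fx=4.2,fy=4.2,interpolation=cv2.INTER_CUBIC)
cv2.imwrite("pics/c_top.png",a);cv2.imwrite("pics/c_side.png",b)
E
```

```text
sandal top-view z med 0.03557916859634391
((0.6445556879043579, -0.21857866644859314), (0.054013337939977646, 0.1487179845571518), 76.99126434326172)
plate pts 3301
plate z 0.011759829897575402
box px [[353.2353 169.0588]
 [362.353  132.5882]
 [400.     142.    ]
 [390.8823 178.4706]]
[[ 0.5466 -0.159   0.012 ]
 [ 0.6401 -0.1808  0.012 ]
 [ 0.6174 -0.2753  0.012 ]
 [ 0.5243 -0.2532  0.012 ]] [0.096  0.0972 0.0956]
screws [[ 0.7546 -0.1405  0.012 ]
 [ 0.7177 -0.3047  0.012 ]
 [ 0.5307 -0.2585  0.012 ]
 [ 0.5712 -0.0978  0.012 ]]
side [345 156  30   9 140] [360.1929 158.1429] med [ 0.5811 -0.0616  0.1764] min [ 0.0782 -0.794   0.0282] max [0.788  0.1746 0.5508] ((359.5, 160.0), (8.0, 29.0), 90.0)
side [377 161  23  25 193] [386.5285 174.8964] med [0.809  0.1181 0.0374] min [ 0.6013 -0.1236  0.0005] max [0.8615 0.1616 0.1508] ((385.6922912597656, 175.46153259277344), (20.523906707763672, 22.188007354736328), 33.6900634765625)
side [365 173  10  21  92] [368.5109 184.9022] med [ 0.6108 -0.0664  0.0976] min [ 0.6039 -0.0975  0.0034] max [0.7566 0.1472 0.1346] ((369.5, 183.0), (9.0, 20.0), 0.0)
```

View pics/c_top.png

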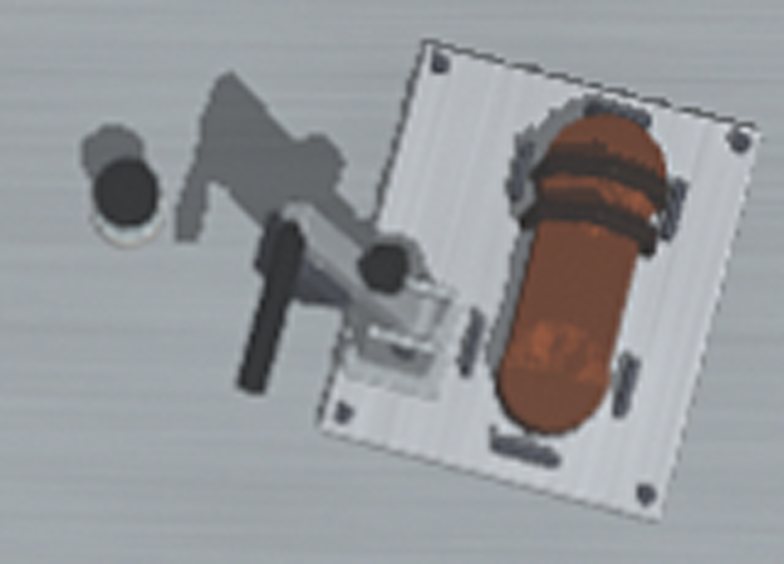

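View pics/c_side.png

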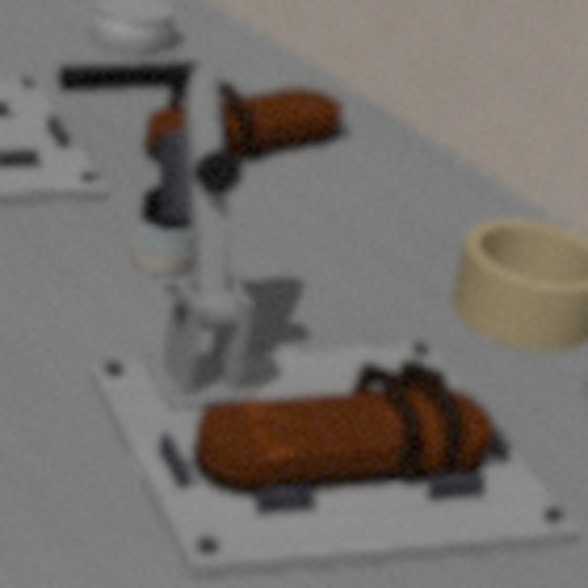

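The close-ups show the handle in the top view running from (319,122) to (312,153), and in the side view from (345,158) to (375,158). A jar with a black cap stands at top (285,114).

Run:
```python
from h import *
np.set_printoptions(precision=4,suppress=True)
T,S=ld("top0"),ld("side0")
ct=lambda p:[260+(p[0]+.5)/4.9-.5,75+(p[1]+.5)/4.9-.5]
cs=lambda p:[330+(p[0]+.5)/4.2-.5,140+(p[1]+.5)/4.2-.5]
C=plane(T,[ct(p) for p in[(424,40),(760,130),(658,520),(320,430)]],.012);print(C)
e=[C[0]-C[3],C[1]-C[2],C[3]-C[2],C[0]-C[1]]
for a in e: print(np.linalg.norm(a),np.degrees(np.arctan2(a[1],a[0])))
print("center",C.mean(0))
A=tri(T,ct((253,385)),S,cs((65,78)));B=tri(T,ct((290,228)),S,cs((190,75)))
print("handle near end",A,"far end",B,np.degrees(np.arctan2(*(B[0]-A[0])[1::-1])))
uv=np.array([[u,v] for v in range(118,156) for u in range(308,324)]);P=pts(T,uv);dk=(T["img"][uv[:,1],uv[:,0]].max(1)<75)&(P[:,2]>.15)
H=P[dk];print("handle depth pts",len(H),np.median(H,0),H.min(0),H.max(0))
X=H[:,:2]-H[:,:2].mean(0);w=np.linalg.svd(X,full_matrices=False)[2][0];print("dir",np.degrees(np.arctan2(w[1],w[0]))%180)
# hypotheses: sandal centre as origin, yaw from plate
psi=np.mean([np.arctan2(a[1],a[0]) for a in e[:2]]+[np.arctan2(a[1],a[0])-np.pi/2 for a in e[2:]]);print("yaw",np.degrees(psi))
R=np.array([[np.cos(psi),-np.sin(psi)],[np.sin(psi),np.cos(psi)]])
hsv=cv2.cvtColor(T["img"],cv2.COLOR_BGR2HSV)
roi=np.zeros(hsv.shape[:2],np.uint8); roi[80:190,355:405]=1
m=((hsv[...,0]<15)&(hsv[...,1]>90)&(roi>0)).astype(np.uint8);v,u=np.nonzero(m);G=plane(T,np.c_[u,v],.034)[:,:2]@R
lo,hi=np.percentile(G,.3,axis=0),np.percentile(G,99.7,axis=0);o=R@((lo+hi)/2);print("sandal",hi-lo,o)
for n,p in(("A",A[0]),("B",B[0]),("Hmed",np.median(H,0)),("plate c",C.mean(0)),("jar",pts(T,[(285,113)])[0])): print(n,(p[:2]-o)@R,p[2])
```

```text
[[ 0.7682 -0.1381  0.012 ]
 [ 0.7226 -0.3114  0.012 ]
 [ 0.5188 -0.2607  0.012 ]
 [ 0.5625 -0.0876  0.012 ]]
0.21181817039938586 -13.78625290188704
0.2100037789516407 -13.955974624239085
0.17857130463458876 75.83954454916335
0.17921437274082724 75.26048088793634
center [ 0.643  -0.1994  0.012 ]
handle near end (array([ 0.551 , -0.0481,  0.1735]), np.float64(0.0003853235154918434)) far end (array([ 0.6228, -0.0633,  0.1716]), np.float64(0.000679316727454524)) -11.898683926328724
handle depth pts 187 [ 0.5865 -0.0558  0.1797] [ 0.5472 -0.0683  0.1708] [ 0.6255 -0.0429  0.1857]
dir 165.62640164556473
yaw -14.16055052225661
sandal [0.1615 0.0547] [ 0.6411 -0.2154]
A [-0.1283  0.1402] 0.17345971286437473
B [-0.0549  0.1431] 0.1716098436881324
Hmed [-0.092   0.1415] 0.17969503359010708
plate c [-0.0021  0.016 ] 0.01200000000000001
jar [-0.0211  0.2324] 0.04626785130062472
```

```bash
python3 -m pendant '[[[-3.2,-2.6,-2,0,0,0,8.5],[-3.2,-2.6,-2,0,0,0,8.5],[-3.2,-2.6,0,0,0,0,8.5],[-3.2,-2.6,0,0,0,0,8.5],[-3.2,-2.6,0,0,0,0,8.5],[-3.2,-2.6,0,0,0,0,8.5],[-3.2,-2.6,0,0,0,0,8.5],[-3.2,-2.6,0,0,0,0,8.5]]]'
python3 -m pendant '[[[-3.2,-2.6,0,0,0,0,8.5],[-3.2,-2.6,0,0,0,0,8.5],[-3.2,-2.6,0,0,0,0,8.5],[-3.2,-2.6,0,0,0,0,8.5],[-3.2,-2.6,0,0,0,0,8.5],[-3.2,-2.6,0,0,0,0,8.5],[-3.2,-2.6,0,0,0,0,8.5],[0,0,0,0,0,0,8.5]]]'
cat > to.py <<'E'
# residual to jig-frame target of grasp point, in tool axes (cm) and tool-z turn (deg)
import sys,numpy as np
from scipy.spatial.transform import Rotation as Ro
from rig import arm
np.set_printoptions(precision=3,suppress=True)
O=np.array([.6411,-.2154]);psi=np.radians(-14.16);J=Ro.from_euler('z',psi).as_matrix()
s=arm.state();R=Ro.from_euler('xyz',s["eef_rot"],degrees=True).as_matrix()
g=s["tool_pos"]+R[:,2]*.054; gj=J.T@(g-np.r_[O,0])
print("t",s["t"],"grasp pt jig mm",gj*1e3,"rpy",s["eef_rot"],"F",s["force"],"w",s["width"],s["finger_force"])
if len(sys.argv)>3:
    tj=np.array(list(map(float,sys.argv[1:4])))/1e3
    D=Ro.from_euler('xyz',[180,0,180-14.16],degrees=True).as_matrix()
    print("tool cm",R.T@(J@(tj-gj))*100,"turn deg",np.degrees(Ro.from_matrix(R.T@D).as_rotvec()))
E
python3 to.py -100 140.6 254; python3 -c "
from rig import arm;print(arm.state()['joints'])"
```

```text
t: 0.9
tool_pos: [0.4278, 0.2778, 0.3437]
eef_rot: [-180.0, -0.0, 153.3]
force: [0.0, -0.2, -0.1]
width: 0.0849
finger_force: 0.0
t: 1.7
tool_pos: [0.5471, 0.009, 0.3437]
eef_rot: [-179.8, 0.2, 152.7]
force: [-0.6, 0.0, 0.4]
width: 0.085
finger_force: 0.0
t 1.7 grasp pt jig mm [-145.886  194.402  289.703] rpy [-179.807    0.18   152.691] F [-0.55   0.016  0.36 ] w 0.08500287444904028 0.0
tool cm [-5.681 -4.183  3.602] turn deg [ -0.213   0.157 -13.149]
[ -9.37201651  25.0615618    7.81436923 100.83939557  -3.75016435
  54.30107376  62.592697  ]
```

```bash
python3 -m pendant '[[[-2.9,-2.1,1.8,0,0,0,8.5],[-2.8,-2.1,1.8,0,0,0,8.5],[0,0,0,0,0,-6.5,8.5],[0,0,0,0,0,-6.5,8.5],[0,0,0,0,0,0,8.5],[0,0,0,0,0,0,8.5]]]'
python3 to.py -100 140.6 174
python3 - <<'E'
from rig import cams
import cv2,numpy as np
f=cams.grab_frame("wrist");cv2.imwrite("pics/w1.png",f["img"]);np.savez("w1.npz",**{k:np.array(v) for k,v in f.items()})
from h import *
c,s=.9696,-.2446
W=lambda x,y,z:(.6411+c*x-s*y,-.2154+s*x+c*y,z)
print(proj(f,[W(-.128,.1406,.174),W(-.1,.1406,.174),W(-.058,.1406,.174)]))
E
```

```text
t: 2.3
tool_pos: [0.5774, -0.0466, 0.3077]
eef_rot: [180.0, -0.0, 166.1]
force: [0.7, -0.0, 0.1]
width: 0.0846
finger_force: 0.0
t 2.3 grasp pt jig mm [-103.081  148.109  253.732] rpy [179.986  -0.034 166.124] F [ 0.722 -0.046  0.08 ] w 0.08464896369614651 0.0
tool cm [-0.309 -0.754  7.973] turn deg [ 0.014 -0.034  0.284]
[[269.77902359 191.913259  ]
 [269.88613263 231.07161555]
 [270.06134894 284.908357  ]]
```

View pics/w1.png

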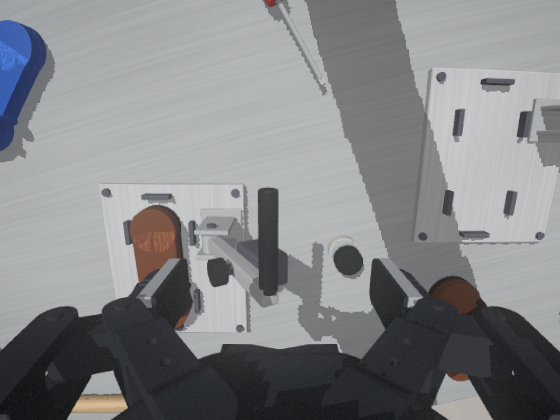

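The wrist view shows the handle from (268,190) to (269,293), within 2 px of where the measured pose projects, and it lies between the fingers. Next I descend and grip it.

```bash
python3 -m pendant '[[[-0.3,-0.75,1,0,0,0.3,8.5],[0,0,2,0,0,0,8.5],[0,0,2,0,0,0,8.5],[0,0,1.5,0,0,0,8.5],[0,0,1.5,0,0,0,8.5],[0,0,0,0,0,0,4],[0,0,0,0,0,0,4],[0,0,0,0,0,0,4]]]' 20; python3 -m pendant '[[[0,0,0,0,0,0,1],[0,0,0,0,0,0,1],[0,0,0,0,0,0,1],[0,0,0,0,0,0,1],[0,0,0,0,0,0,1]]]' 20
python3 to.py -100 140.6 174
python3 - <<'E'
import numpy as np
y0,z0=140.6,174.2;q0=2.1
# arc increments (tool y cm, tool z cm)
py,pz=y0,z0
for q in np.linspace(2.1,0,29)[1:]:
    y,z=75-130*np.cos(q),62+130*np.sin(q);print(f"{q:.3f} [{(y-py)/10:.2f},{-(z-pz)/10:.2f}]",end=' ');py,pz=y,z
E
```

```text
t: 3.15
tool_pos: [0.5792, -0.0552, 0.2286]
eef_rot: [180.0, 0.1, 165.9]
force: [-0.3, 0.4, 1.3]
width: 0.0432
finger_force: 0.0
t: 3.65
tool_pos: [0.579, -0.0552, 0.2286]
eef_rot: [-180.0, 0.1, 165.9]
force: [-1.2, -1.3, 5.7]
width: 0.0131
finger_force: 20.0
t 3.65 grasp pt jig mm [-99.295 140.117 174.597] rpy [-180.       0.062  165.935] F [-1.199 -1.348  5.651] w 0.013075157862748751 19.992626309394836
tool cm [0.07  0.048 0.06 ] turn deg [-0.     0.062  0.095]
2.025 [-0.86,-0.46] 1.950 [-0.89,-0.39] 1.875 [-0.92,-0.33] 1.800 [-0.94,-0.26] 1.725 [-0.96,-0.19] 1.650 [-0.97,-0.11] 1.575 [-0.97,-0.04] 1.500 [-0.97,0.03] 1.425 [-0.97,0.11] 1.350 [-0.96,0.18] 1.275 [-0.94,0.25] 1.200 [-0.92,0.32] 1.125 [-0.89,0.39] 1.050 [-0.86,0.45] 0.975 [-0.83,0.52] 0.900 [-0.79,0.58] 0.825 [-0.74,0.63] 0.750 [-0.69,0.69] 0.675 [-0.64,0.74] 0.600 [-0.58,0.78] 0.525 [-0.52,0.82] 0.450 [-0.46,0.86] 0.375 [-0.39,0.89] 0.300 [-0.32,0.92] 0.225 [-0.25,0.94] 0.150 [-0.18,0.96] 0.075 [-0.11,0.97] 0.000 [-0.04,0.97]
```

```bash
python3 -m pendant '[[[0,-0.86,-0.46,0,0,0,1],[0,-0.89,-0.39,0,0,0,1],[0,-0.92,-0.33,0,0,0,1],[0,-0.94,-0.26,0,0,0,1],[0,-0.96,-0.19,0,0,0,1],[0,-0.97,-0.11,0,0,0,1],[0,-0.97,-0.04,0,0,0,1],[0,-0.97,0.03,0,0,0,1]]]' && python3 to.py -100 65.8 191.7
```

```text
t: 4.45
tool_pos: [0.5603, -0.1288, 0.2452]
eef_rot: [-180.0, -0.0, 165.9]
force: [0.8, 1.2, 1.3]
width: 0.0131
finger_force: 20.7
t 4.45 grasp pt jig mm [-99.513  64.194 191.229] rpy [-179.977   -0.     165.923] F [0.847 1.234 1.333] w 0.013123843721041325 20.72234272956848
tool cm [ 0.048  0.161 -0.047] turn deg [-0.023 -0.     0.083]
```

```bash
python3 -m pendant '[[[0,-0.9,0.11,0,0,0,1],[0,-0.96,0.18,0,0,0,1],[0,-0.94,0.25,0,0,0,1],[0,-0.92,0.32,0,0,0,1],[0,-0.89,0.39,0,0,0,1],[0,-0.86,0.45,0,0,0,1],[0,-0.83,0.52,0,0,0,1],[0,-0.79,0.58,0,0,0,1]]]' && python3 to.py -100 -5.8 163.8 && python3 -m pendant '[[[0,-0.74,0.63,0,0,0,1],[0,-0.69,0.69,0,0,0,1],[0,-0.64,0.74,0,0,0,1],[0,-0.58,0.78,0,0,0,1],[0,-0.52,0.82,0,0,0,1],[0,-0.46,0.86,0,0,0,1]]]' && python3 to.py -100 -42.1 118.5
```

```text
t: 5.25
tool_pos: [0.5429, -0.197, 0.2167]
eef_rot: [-180.0, -0.0, 165.9]
force: [-0.5, 0.1, 1.7]
width: 0.013
finger_force: 21.1
t 5.25 grasp pt jig mm [-99.768  -6.174 162.725] rpy [-179.996   -0.046  165.946] F [-0.487  0.129  1.729] w 0.013011463796072171 21.05472207069397
tool cm [ 0.023  0.037 -0.107] turn deg [-0.004 -0.046  0.106]
t: 5.85
tool_pos: [0.5341, -0.2316, 0.1712]
eef_rot: [180.0, -0.1, 166.0]
force: [-1.5, -0.4, 0.4]
width: 0.0129
finger_force: 21.6
t 5.85 grasp pt jig mm [-99.802 -41.882 117.234] rpy [179.984  -0.062 165.961] F [-1.524 -0.414  0.389] w 0.01294956352456129 21.59042090177536
tool cm [ 0.02  -0.022 -0.127] turn deg [ 0.016 -0.062  0.121]
```

```bash
python3 -m pendant '[[[0,-0.39,0.89,0,0,0,1],[0,-0.32,0.9,0,0,0,1],[0,-0.25,0.9,0,0,0,1],[0,-0.18,0.9,0,0,0,1],[0,-0.1,0.6,0,0,0,1],[0,0,0,0,0,0,1]]]' && python3 to.py -100 -55 62
```

```text
t: 6.45
tool_pos: [0.5311, -0.2438, 0.1293]
eef_rot: [-180.0, -0.1, 165.9]
force: [-2.4, -0.9, -0.9]
width: 0.0131
finger_force: 21.7
t 6.45 grasp pt jig mm [-99.733 -54.483  75.26 ] rpy [-179.985   -0.073  165.939] F [-2.406 -0.897 -0.923] w 0.013139012272651409 21.731420159339905
tool cm [ 0.025 -0.051  1.326] turn deg [-0.015 -0.073  0.099]
```

```bash
python3 -m pendant '[[[0,0,0.4,0,0,0,1],[0,0,0.4,0,0,0,1],[0,0,0,0,0,0,1]]]' && python3 -m pendant '[[[0,0,0.25,0,0,0,1],[0,0,0,0,0,0,1]]]' &&python3 -m pendant '[[[0,0,0.2,0,0,0,1],[0,0,0,0,0,0,1]]]' && python3 to.py -100 -55 62
```

```text
t: 6.75
tool_pos: [0.531, -0.2444, 0.1219]
eef_rot: [-179.9, -0.0, 165.9]
force: [-3.7, -3.4, -1.2]
width: 0.013
finger_force: 21.9
t: 6.95
tool_pos: [0.531, -0.2446, 0.1197]
eef_rot: [-179.9, -0.0, 165.9]
force: [-3.6, -5.1, 0.1]
width: 0.0129
finger_force: 22.0
t: 7.15
tool_pos: [0.531, -0.2446, 0.1178]
eef_rot: [-179.9, -0.0, 165.9]
force: [-4.1, -3.9, -0.4]
width: 0.013
finger_force: 22.0
t 7.15 grasp pt jig mm [-99.676 -55.329  63.767] rpy [-179.923   -0.026  165.905] F [-4.105 -3.85  -0.421] w 0.013038526364520582 21.98837846517563
tool cm [0.032 0.033 0.177] turn deg [-0.077 -0.026  0.065]
```

```bash
for i in 1 2; do python3 -m pendant '[[[0,0,0.15,0,0,0,1],[0,0,0,0,0,0,1]]]'; done; python3 to.py -100 -55 62
```

```text
t: 7.35
tool_pos: [0.531, -0.2447, 0.1163]
eef_rot: [-179.9, -0.0, 165.9]
force: [-4.8, -3.8, -1.8]
width: 0.0134
finger_force: 22.0
t: 7.55
tool_pos: [0.5309, -0.2447, 0.1148]
eef_rot: [-179.9, -0.0, 165.9]
force: [-3.7, -4.4, -0.6]
width: 0.0133
finger_force: 22.1
t 7.55 grasp pt jig mm [-99.702 -55.443  60.84 ] rpy [-179.917   -0.028  165.898] F [-3.691 -4.421 -0.624] w 0.013279539830792683 22.050468921661377
tool cm [ 0.03   0.044 -0.116] turn deg [-0.083 -0.028  0.058]
```

```bash
python3 -m pendant '[[[0,0,0,0,0,0,3.5],[0,0,0,0,0,0,3.5],[0,0,0,0,0,0,3.5],[0,0,0,0,0,0,3.5]]]'; python3 -m pendant '[[[0,0,-1,0,0,0,3.5],[0,0,-2,0,0,0,3.5],[0,0,-2,0,0,0,3.5],[0,0,-2,0,0,0,3.5],[0,0,0,0,0,0,3.5]]]'
python3 to.py -100 -55 62
python3 - <<'E'
from rig import cams
import cv2,numpy as np
T=cams.grab_frame("top");f=cams.grab_frame("side");w=cams.grab_frame("wrist")
r=lambda a:cv2.resize(a,(400,300),interpolation=cv2.INTER_CUBIC)
cv2.imwrite("pics/shut.png",np.vstack([np.hstack([r(T["img"][75:195,280:440]),r(f["img"][135:285,320:520])]),np.hstack([r(w["img"]),r(f["img"])])]))
for n,k in(("top1",T),("side1",f),("w2",w)):np.savez(n+".npz",**{a:np.array(v) for a,v in k.items()})
E
```

```text
t: 7.95
tool_pos: [0.5324, -0.243, 0.1151]
eef_rot: [180.0, 0.1, 166.0]
force: [0.8, 0.4, -0.0]
width: 0.0349
finger_force: 0.0
t: 8.45
tool_pos: [0.5333, -0.2442, 0.1881]
eef_rot: [-180.0, 0.4, 166.0]
force: [0.7, -0.1, -0.8]
width: 0.0349
finger_force: 0.0
t 8.45 grasp pt jig mm [-97.111 -54.343 134.147] rpy [-179.955    0.354  165.955] F [ 0.716 -0.086 -0.811] w 0.03494585206739113 0.0
tool cm [ 0.334 -0.059  7.213] turn deg [-0.045  0.354  0.115]
```

View pics/shut.png

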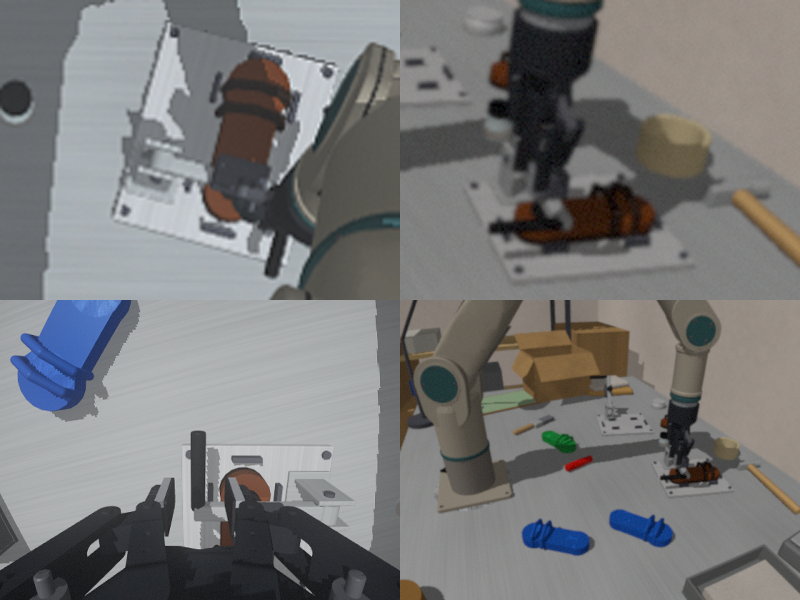

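The composite shows the arm down with its foot on the heel, the handle free, and the sandal in place between the stops. The handle is at about (277,183)–(277,290) in wrist pixels. I'll check where it lies while the wait runs.

```bash
python3 - <<'E'
from h import *
f=ld("w2");c,s=.9696,-.2446
v,u=np.mgrid[180:300,262:295];uv=np.c_[u.ravel(),v.ravel()];P=pts(f,uv)
d=(f["img"][uv[:,1],uv[:,0]].max(1)<75)&(P[:,2]<.09)&(P[:,2]>.03);P=P[d]-[.6411,-.2154,0]
x=c*P[:,0]+s*P[:,1];y=-s*P[:,0]+c*P[:,1]
print(d.sum(),"x",np.percentile(x,[1,99]),"y",np.percentile(y,[5,50,95]),"ztop",np.percentile(P[:,2],[50,90]))
W=lambda x,y,z:(.6411+c*x-s*y,-.2154+s*x+c*y,z)
print(proj(f,[W(-.13,-.055,.062),W(-.1,-.055,.062),W(-.058,-.055,.062)]))
E
for i in 1 2; do python3 -m pendant '[[[0,0,0,0,0,0,3.5],[0,0,0,0,0,0,3.5],[0,0,0,0,0,0,3.5],[0,0,0,0,0,0,3.5],[0,0,0,0,0,0,3.5],[0,0,0,0,0,0,3.5],[0,0,0,0,0,0,3.5],[0,0,0,0,0,0,3.5]]]'; done; python3 to.py -100 -55 62
```

```text
2062 x [-0.13097536 -0.05908467] y [-0.06228923 -0.05643922 -0.05076952] ztop [0.06883589 0.07012739]
[[279.34027568 185.53089938]
 [279.22778693 229.95678467]
 [279.08428748 286.52744278]]
t: 9.4
tool_pos: [0.5316, -0.2436, 0.1848]
eef_rot: [-180.0, 0.0, 166.0]
force: [-0.2, -0.6, 0.3]
width: 0.035
finger_force: 0.0
t: 10.2
tool_pos: [0.5316, -0.2436, 0.1848]
eef_rot: [180.0, 0.0, 166.0]
force: [-0.4, 0.5, -0.1]
width: 0.035
finger_force: 0.0
t 10.2 grasp pt jig mm [-99.302 -54.104 130.792] rpy [179.999   0.001 165.953] F [-0.411  0.48  -0.134] w 0.03500832126403313 0.0
tool cm [ 0.07  -0.09   6.879] turn deg [0.001 0.001 0.113]
```

```bash
python3 -m pendant '[[[0,-0.15,2.3,0,0,0,3.5],[0,0,2.5,0,0,0,3.5],[0,0,2,0,0,0,3],[0,0,0,0,0,0,1],[0,0,0,0,0,0,1],[0,0,0,0,0,0,1],[0,0,0,0,0,0,1]]]' 20; python3 to.py -100 -55 62
```

```text
t: 10.9
tool_pos: [0.5298, -0.2446, 0.1171]
eef_rot: [180.0, -0.2, 165.9]
force: [-5.3, 1.1, -2.9]
width: 0.0134
finger_force: 20.5
t 10.9 grasp pt jig mm [-100.962  -55.564   63.092] rpy [179.984  -0.174 165.937] F [-5.346  1.124 -2.858] w 0.013411060479396043 20.451456606388092
tool cm [-0.097  0.056  0.109] turn deg [ 0.016 -0.174  0.096]
```

```bash
python3 -m pendant '[[[0,0.04,-0.97,0,0,0,1],[0,0.11,-0.97,0,0,0,1],[0,0.18,-0.96,0,0,0,1],[0,0.25,-0.94,0,0,0,1],[0,0.32,-0.92,0,0,0,1],[0,0.39,-0.89,0,0,0,1],[0,0.46,-0.86,0,0,0,1],[0,0.52,-0.82,0,0,0,1]]]' 30 && python3 to.py -100 -32.3 135.3
```

```text
t: 11.7
tool_pos: [0.5352, -0.2232, 0.1912]
eef_rot: [-179.9, -0.1, 165.9]
force: [-4.8, 0.9, -5.2]
width: 0.0124
finger_force: 29.2
t 11.7 grasp pt jig mm [-100.898  -33.553  137.172] rpy [-179.949   -0.137  165.918] F [-4.814  0.943 -5.177] w 0.012354581384274666 29.175562262535095
tool cm [-0.09   0.125  0.187] turn deg [-0.051 -0.137  0.078]
```

```bash
python3 -m pendant '[[[0,0.63,-0.72,0,0,0,1],[0,0.66,-0.7,0,0,0,1],[0,0.69,-0.69,0,0,0,1],[0,0.74,-0.63,0,0,0,1],[0,0.79,-0.58,0,0,0,1],[0,0.83,-0.52,0,0,0,1],[0,0.86,-0.45,0,0,0,1],[0,0.89,-0.39,0,0,0,1]]]' && python3 to.py -100 27.9 183.2 && python3 -m pendant '[[[0,0.92,-0.32,0,0,0,1],[0,0.94,-0.25,0,0,0,1],[0,0.96,-0.18,0,0,0,1],[0,0.97,-0.11,0,0,0,1],[0,0.97,-0.03,0,0,0,1],[0,0.97,0.04,0,0,0,1],[0,0.97,0.11,0,0,0,1],[0,0.96,0.19,0,0,0,1]]]' && python3 to.py -100 104.5 188.6
```

```text
t: 12.5
tool_pos: [0.5494, -0.1683, 0.2402]
eef_rot: [-179.7, 0.0, 165.8]
force: [-8.7, -2.3, 5.4]
width: 0.0126
finger_force: 30.4
t 12.5 grasp pt jig mm [-100.39    22.949  186.161] rpy [-179.651    0.019  165.771] F [-8.731 -2.254  5.374] w 0.012635613398645237 30.434865653514862
tool cm [-0.038  0.497  0.293] turn deg [-0.349  0.019 -0.069]
t: 13.3
tool_pos: [0.5697, -0.0899, 0.2444]
eef_rot: [-180.0, 0.1, 165.9]
force: [-5.9, -0.3, 1.7]
width: 0.0125
finger_force: 31.9
t 13.3 grasp pt jig mm [-99.853 104.227 190.443] rpy [-179.956    0.062  165.947] F [-5.855 -0.333  1.688] w 0.012504017085088488 31.90821647644043
tool cm [0.015 0.027 0.184] turn deg [-0.044  0.062  0.107]
```

```bash
python3 -m pendant '[[[0,0.94,0.28,0,0,0,1],[0,0.92,0.35,0,0,0,1],[0,0.89,0.4,0,0,0,1],[0,0.86,0.46,0,0,0,1],[0,0,0,0,0,0,1]]]' && python3 to.py -100 140.6 174.2
```

```text
t: 13.8
tool_pos: [0.579, -0.0551, 0.2289]
eef_rot: [-179.9, 0.1, 166.0]
force: [-5.8, -2.6, 6.7]
width: 0.0126
finger_force: 33.5
t 13.8 grasp pt jig mm [-99.35  140.17  174.876] rpy [-179.919    0.074  165.964] F [-5.839 -2.57   6.667] w 0.012566365923479884 33.470826745033264
tool cm [0.065 0.043 0.067] turn deg [-0.081  0.074  0.124]
```

Same pose as at the first grasp, so the clamp is at its open stop. I release, retreat upward and back towards the robot, then look.

```bash
python3 -m pendant '[[[0,0,0,0,0,0,4],[0,0,0,0,0,0,4],[0,0,0,0,0,0,4],[0,0,0,0,0,0,4]]]';python3 -m pendant '[[[0,0,-1,0,0,0,4],[0,0,-2,0,0,0,4],[0,0,-3,0,0,0,4],[0,0,-3,0,0,0,4],[2,2,0,0,0,0,4],[3,3,0,0,0,0,4],[3,3,0,0,0,0,4],[0,0,0,0,0,0,4]]]';python3 -m pendant '[[[0,3,0,0,0,0,4],[0,4,0,0,0,0,4],[0,4,0,0,0,0,4],[0,3,0,0,0,0,4],[0,0,0,0,0,0,4],[0,0,0,0,0,0,4]]]'
python3 - <<'E'
from rig import cams
import cv2,numpy as np
T=cams.grab_frame("top");f=cams.grab_frame("side")
r=lambda a:cv2.resize(a,(400,300),interpolation=cv2.INTER_CUBIC)
cv2.imwrite("pics/end.png",np.vstack([np.hstack([r(T["img"][75:195,280:440]),r(f["img"][135:285,320:520])]),np.hstack([r(T["img"]),r(f["img"])])]))
np.savez("top2.npz",**{a:np.array(v) for a,v in T.items()})
from h import *
c,s=.9696,-.2446
for n in("top0","top2"):
    T=ld(n);g=lambda P:np.c_[c*(P[:,0]-.6411)+s*(P[:,1]+.2154),-s*(P[:,0]-.6411)+c*(P[:,1]+.2154),P[:,2]]
    hsv=cv2.cvtColor(T["img"],cv2.COLOR_BGR2HSV);m=(hsv[...,0]<15)&(hsv[...,1]>90);m[:80]=0;m[190:]=0;m[:,:355]=0;m[:,405:]=0
    v,u=np.nonzero(m);G=g(plane(T,np.c_[u,v],.034));print(n,"sandal",np.percentile(G,[.5,99.5],axis=0)[:,:2])
    v,u=np.mgrid[110:160,300:330];uv=np.c_[u.ravel(),v.ravel()];P=pts(T,uv);k=(T["img"][uv[:,1],uv[:,0]].max(1)<75)&(P[:,2]>.15);print("handle",k.sum(),np.median(g(P[k]),0))
E
```

```text
t: 14.2
tool_pos: [0.5795, -0.0543, 0.2277]
eef_rot: [180.0, 0.1, 166.0]
force: [-0.0, 0.3, 0.1]
width: 0.0403
finger_force: 0.0
t: 15.0
tool_pos: [0.518, 0.0485, 0.3183]
eef_rot: [179.8, -0.1, 166.4]
force: [-0.2, 0.6, -0.1]
width: 0.0399
finger_force: 0.0
t: 15.6
tool_pos: [0.5548, 0.1784, 0.3177]
eef_rot: [-180.0, 0.0, 166.0]
force: [0.4, -0.2, 0.3]
width: 0.0401
finger_force: 0.0
top0 sandal [[-0.0801206  -0.02672909]
 [ 0.08008107  0.02655619]]
handle 187 [-0.09156771  0.14074093  0.17969503]
top2 sandal [[-0.08012773 -0.02673366]
 [ 0.08009222  0.02656914]]
handle 181 [-0.0934249   0.14085629  0.17969245]
```

View pics/end.png

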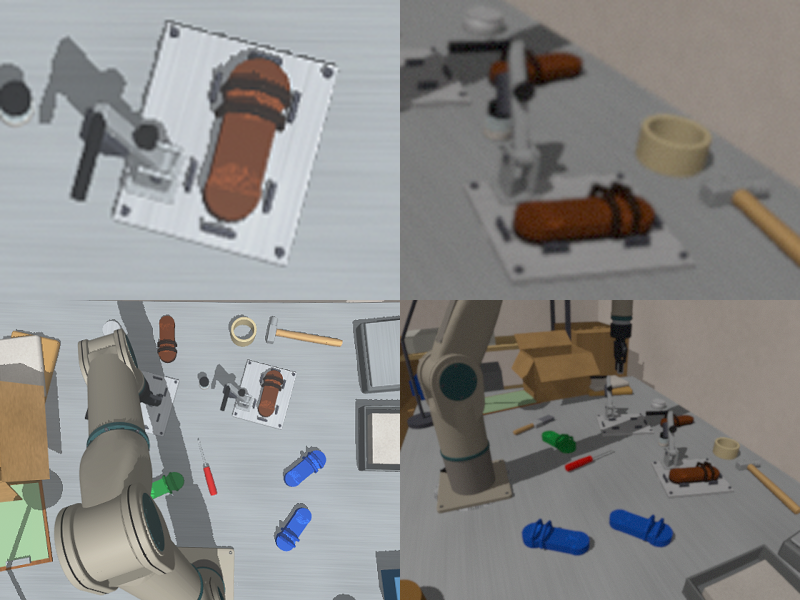

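The clamp is fully open again, with its handle within 2 mm of the start. The sandal hasn't moved, and the arm is clear at z 0.32 m and at rest.

```bash
python3 -c "
from rig import hand_in;print(hand_in())"
```

```text
the job is handed in; nothing more can be done
None
```

The job is handed in: the clamp was swung shut on the heel, held by itself for about 2.5–3 s, then swung fully back open, with the sandal unmoved in its jig and the spare clamp untouched.

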